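Check a power resistor on a plunger fixture and file it by length

ROBOT

A 6-joint arm with a two-finger parallel gripper is mounted at the origin on the work surface. World frame = base frame: x ahead of the robot, y to its left, z up, the work surface at z = 0. Lengths are in mm, angles in rad, forces in N, time in s.
With the tool pointing down it reaches from about 325 to 850 mm from the base axis. Payload 4.4 kg.
Tool frame: the origin (TCP) lies between the finger pads; the fingertips stand 8 mm ahead of it and the grasp point (between the pads) lies 11 mm behind it (r.tcp_to_tips is the distance from the TCP to the fingertips, in mm); y points along the fingers, x is the direction in which the jaws open and shut, and the axes are right-handed (so a half turn about y gives the same grasp; the last joint's range is limited). The gripper opens to 94 mm and grips with 3 to 60 N. Pads are 16 mm wide; open, the fingers measure 119 mm over their backs; the gripper's body (75 mm by 177 mm) begins 78 mm behind the grasp point.
Start: joints at [-1.401, 0.207, 1.542, -0, 1.393, -0.15], TCP at [181.3, -545.672, 213.447] pointing down, gripper open.
Joint ranges: [-2.73, 2.73], [-0.86, 2.22], [0.23, 2.46], [-1.11, 4.25], [0.08, 2.63], [-2.82, 2.82]. Speed limits (rad/s): [2.79, 2.79, 3.14, 3.14, 3.14, 3.14].

INTERFACE

Orientations are given as a unit quaternion [x, y, z, w].
In Python, from station import r, cams gives the robot as it stands.
- The arm moves only by the tool jog_arm, never from a script. Its argument "steps" is a list of rows, each a list of 7 numbers: the turn, a rotation vector about the tool's x, y, z in rad, then the shift along the tool's x, y, z in mm, then the opening in per cent of the stroke, from 0 (shut) to 100 (fully open). In form: [[wx, wy, wz, x, y, z, jaw], ...]. A call has exactly 5 rows; each row shifts and turns the commanded pose from where the row before left it, along the tool's axes as they then stand; what a row does not reach is not made up. A row lasts 1/10 s, in which the tool goes at most 50 mm and 8.59 degrees, less where a joint would pass 70% of its speed; a pose out of reach is approached as far as the arm can. A call is refused whole if a number of a shift passes 50 or a number of a turn 0.15, either way. A call with a gripper value outside its range is refused whole. The fingers move at their own pace and stop on an object; "squeeze" is the grip in N (left out, the last holds). Time passes only in rows, so rows that do not move let the fingers close, or fill a call up. It gives the time, the measured TCP pose, the force and the opening at its end, in the units of the state.
- r.get_obs(): the state, without advancing time (a new reading comes with each control period).
- cams.get_image(name): name is "scene" or "top" or "wrist"; returns a dict with "pixels" (420x560x3 uint8, blue, green, red), "mtx" (3x3 intrinsics, pixels), "position" and "attitude" of the camera in the world; the wrist camera has in their place "tool_from_camera" (4x4, takes a point from camera to tool coordinates, whose origin is the TCP and whose axes are the tool frame's). Camera axes: x right, y up, looking along -z (the intrinsics and any distortion apply to the point x, -y, -z); pixel columns grow to the right and rows downward; lengths in mm; the calibration is good to about 2 mm. The wrist camera is an equidistant fisheye: a pixel r from the principal point sees the ray r / f radians off the axis. A picture is of the moment at which its call begins: read the wrist's pose just before it. There is no depth.
- r.finish_job(): hands the job in, once; it reports no verdict.
The state is a dict: "time": time; "qpos": joint angles; "qd": joint speeds; "effort": joint torques, N m; "eef_pos": TCP position; "tcp_rot": TCP orientation; "force": force on the tool from outside, world axes, zero at the start; "wrist_torque": the same for the moment, N m; "opening": finger opening in mm.
Only numpy, scipy, OpenCV 4.12 (cv2) and the standard library are available. Lean on these libraries where they do the work, as an engineer would, in place of code of your own. Each camera call takes 0.05 s, during which the arm holds its last target.

TASK

Of the three loose white ceramic resistors, take the one whose length matches the slot of the checker, lay it flat in the slot and let go of it. Then press the checker's plunger fully down to its stop, let it spring back up, and put the resistor away flat in the rack compartment that matches its length. Leave the other two resistors and everything else on the bench where they are.

Things in the scene. Friction and masses are not known exactly. Their poses are not given: they have to be found in the camera images.
- res_short_center (a point): Ceramic power resistor: a white square bar with bare steel end caps, 16 x 16 mm in section, 36 mm long, about 30 g, lying loose on the mat. This point is its centre (8 mm above its underside); x runs along its length, z up. Too short for the slot: leave it.
- res_middle_center (a point): Ceramic power resistor: a white square bar with bare steel end caps, 16 x 16 mm in section, 50 mm long, about 30 g, lying loose on the mat. This point is its centre (8 mm above its underside); x runs along its length, z up. This is the one that matches the slot.
- res_long_center (a point): Ceramic power resistor: a white square bar with bare steel end caps, 16 x 16 mm in section, 64 mm long, about 30 g, lying loose on the mat. This point is its centre (8 mm above its underside); x runs along its length, z up. Too long for the slot: leave it.
- res_middle: The same 50 mm resistor; origin at the centre of its underside, x along its length.
- checker: Fixed resistor checker on a dark steel base 150 x 64 x 10 mm: at its -x end a raised aluminium slot, at its +x end a grey tower (70 x 44 mm, top 58 mm above the underside) that carries the plunger. Origin: centre of the base's underside, which lies on the mat; x runs along the slot towards the tower, z up.
- slot (a point): Centre of the slot, on its black floor, 22 mm above the checker's underside; x along the slot, z up. 56 mm long, 22 mm wide: end stop (30 mm wide, 14 mm above the floor) at -x, tower (36 mm above it) at +x, side lips 3 mm high, 4 mm thick; outside the lips it falls 15 mm to the base. A resistor lying in it has its centre 8 mm above the floor.
- plunger_top (a point): Centre of the flat top of the plunger's black mushroom head, 34 mm in diameter (flat part 28 mm), on top of the tower, 67 mm towards +x of the slot's centre. It moves with the plunger: 83 mm above the checker's underside when up, 71 mm when down on its stop. Pressed straight down.
- plunger (a joint): Travel of the plunger in m: 0 is up, 0.012 is fully down on its stop. A spring pushes back with about 3 N when up and 8 N at the stop; released, it returns by itself. Going down it drives a brass probe (8 mm diameter) 3 mm out of the tower into the slot's +x end, which may nudge the resistor along.
- rack: Fixed grey plastic rack, a plate 96 x 136 x 10 mm with three shallow black-floored compartments 4 mm deep and 28 mm wide, side by side at 46 mm pitch and 48, 76 and 62 mm long. Origin: centre of its underside, which lies on the mat; x along the compartments, y across them, z up.
- bay_middle (a point): Centre of the floor of the compartment for the 50 mm resistor: 62 mm long (x), 28 mm wide (y), its rim 4 mm above this point; outer compartment on the rack's -y side. The other two are for the 36 mm one (48 mm long, +y side) and the 64 mm one (76 mm long, in the middle).
- capacitor: Loose black can capacitor standing upright, 22 mm in diameter, 32 mm high. It is not part of the job. Origin: centre of its underside.
- heatsink: Loose aluminium finned heat sink, 30 x 22 x 22 mm. It is not part of the job. Origin: centre of its underside.
- spool: Loose solid metal spool standing upright, 56 mm in diameter, 50 mm high. It is not part of the job. Origin: centre of its underside.
- jar: Loose small jar with a white cap, 48 mm in diameter, 60 mm high. It is not part of the job. Origin: centre of its underside.
- screwdriver: Loose screwdriver lying on the mat, 160 mm long. It is not part of the job. Origin: centre of its underside.
There are look-alikes about, which are no part of the job. What is shaped like the checker but purple is not meant.

How it is judged:
By the outcome, as a careful person would: the job done as asked, in the order asked, and still so for the second after the job is handed in, with the robot touching nothing.
It also fails if it takes over 66 s, if anything falls off the work surface, if the arm or the gripper's body presses on something with over 40 N, if the wrist force passes 120 N, or if a joint passes its speed limit or range.

## Working session

There is one attempt and no reset: what is moved stays moved. The work goes in short steps, Python scripts to look and compute and a tool call to move; the robot and the scene stay as the last step left them, time stands still between calls to the robot, and variables do not carry over. Pictures are saved under pics/ and viewed, and the job is handed in when it is done.

Besides the shell and the picture viewer there is one more tool, called after ">>>" as name(argument=value, ...) on one line, values as JSON. jog_arm: Moves the arm, as the interface text tells. Its arguments: {"type":"object","properties":{"steps":{"type":"array","items":{"type":"array","items":{"type":"number"}}},"squeeze":{"type":"number"}},"required":["steps"]}

```bash
mkdir -p pics; ls
python3 - <<'E'
from station import r,cams
import cv2
o=r.get_obs()
print({k:o[k] for k in('time','eef_pos','tcp_rot','opening','force')})
for n in('scene','top','wrist'):
    i=cams.get_image(n); cv2.imwrite(f'pics/{n}0.png',i['pixels'])
    print(n,{k:v for k,v in i.items() if k!='pixels'})
E
```

```text
pics
{'time': 0.0, 'eef_pos': array([ 181.15422026, -544.89908714,  212.31293521]), 'tcp_rot': array([-0.57289907,  0.41429311, -0.41315213,  0.57398013]), 'opening': 94.14914686128827, 'force': array([-0.9855333 ,  0.29001971, -0.06358574])}
scene {'mtx': array([[406.65792207,   0.        , 273.05494703],
       [  0.        , 406.65792207, 205.75693194],
       [  0.        ,   0.        ,   1.        ]]), 'position': array([ 971.97896565, -592.4147628 ,  858.87847119]), 'attitude': array([0.32157942, 0.14138714, 0.39572225, 0.84852829])}
top {'mtx': array([[490.44138513,   0.        , 281.76690546],
       [  0.        , 490.44138513, 208.53985182],
       [  0.        ,   0.        ,   1.        ]]), 'position': array([ 361.00905367, -110.67980488, 1594.96583199]), 'attitude': array([ 0.02041938, -0.01926633, -0.706336  ,  0.70731981])}
wrist {'mtx': array([[325.1922621 ,   0.        , 280.79189057],
       [  0.        , 325.1922621 , 209.96247436],
       [  0.        ,   0.        ,   1.        ]]), 'tool_from_camera': array([[ 9.99999612e-01,  7.97809268e-04,  3.73929308e-04,
        -1.13656112e+00],
       [ 1.38605459e-04,  2.76667432e-01, -9.60965719e-01,
        -1.71179600e+02],
       [-8.70121418e-04,  9.60965398e-01,  2.76667214e-01,
         8.13300882e+01],
       [ 0.00000000e+00,  0.00000000e+00,  0.00000000e+00,
         1.00000000e+00]])}
```

View pics/scene0.png

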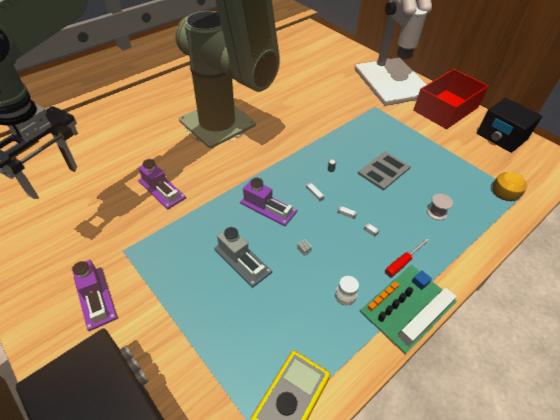

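View pics/top0.png

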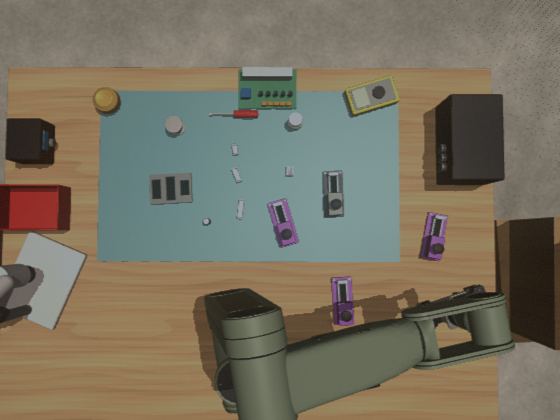

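View pics/wrist0.png

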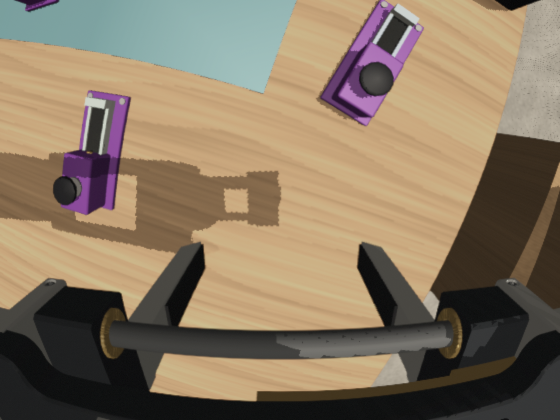

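Scene: the grey checker is at top px ~(334,193), scene (243,255). The look-alikes are purple, at top px (283,222), (343,300) and (435,236). White bars in top: long ~(240,209), middle ~(237,175), short ~(235,149). The rack is at ~(171,188). I'll check these in crops.

```bash
cat > h.py <<'E'
import numpy as np, cv2
from scipy.spatial.transform import Rotation as R
def pose(i,o=None):
    if 'tool_from_camera' in i:
        T=np.eye(4);T[:3,:3]=R.from_quat(o['tcp_rot']).as_matrix();T[:3,3]=o['eef_pos'];T=T@i['tool_from_camera']
        return T[:3,:3],T[:3,3]
    return R.from_quat(i['attitude']).as_matrix(),np.array(i['position'])
def ray(i,uv,o=None):
    K=i['mtx'];x=(uv[0]-K[0,2])/K[0,0];y=(uv[1]-K[1,2])/K[1,1]
    Rm,p=pose(i,o)
    if o is not None:
        t=np.hypot(x,y);d=np.array([np.sin(t)*x/t,-np.sin(t)*y/t,-np.cos(t)])
    else: d=np.array([x,-y,-1.])
    return p,Rm@d
def onz(i,uv,z,o=None):
    p,d=ray(i,uv,o);return p+d*(z-p[2])/d[2]
def proj(i,P,o=None):
    Rm,p=pose(i,o);c=Rm.T@(np.array(P)-p);x,y,z=c[0],-c[1],-c[2];K=i['mtx']
    if o is not None:
        t=np.arctan2(np.hypot(x,y),z);n=np.hypot(x,y);x,y=t*x/n,t*y/n
    else:x,y=x/z,y/z
    return np.array([K[0,0]*x+K[0,2],K[1,1]*y+K[1,2]])
def crop(px,c,w,h,s,f):
    x0,y0=c[0]-w//2,c[1]-h//2
    im=cv2.resize(px[y0:y0+h,x0:x0+w],None,fx=s,fy=s,interpolation=cv2.INTER_CUBIC)
    st=10 if s*10>=40 else 20
    for u in range((x0//st+1)*st,x0+w,st): cv2.putText(im,str(u),(int((u-x0)*s),8),0,.3,(0,0,255),1);cv2.line(im,(int((u-x0)*s),8),(int((u-x0)*s),12),(0,0,255),1)
    for v in range((y0//st+1)*st,y0+h,st): cv2.putText(im,str(v),(0,int((v-y0)*s)),0,.3,(0,0,255),1)
    cv2.imwrite(f,im)
E
python3 - <<'E'
from h import *
t=cv2.imread('pics/top0.png');s=cv2.imread('pics/scene0.png')
crop(t,(235,180),80,80,7,'pics/c1.png')
crop(t,(334,193),70,60,8,'pics/c2.png')
crop(t,(171,188),60,50,10,'pics/c3.png')
crop(s,(310,220),200,140,4,'pics/c4.png')
E
```

```text
(no output)
```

View pics/c1.png

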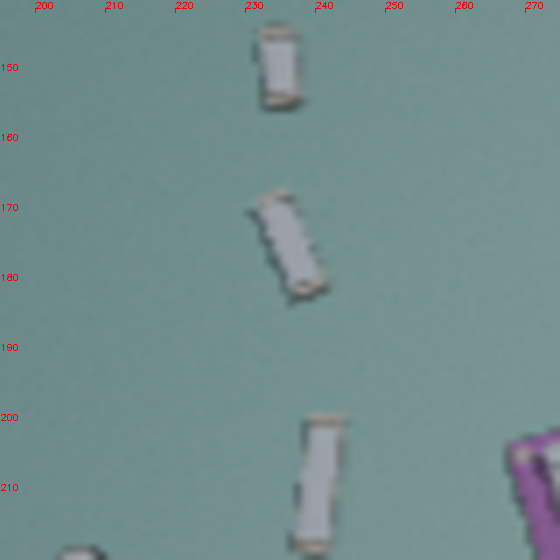

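View pics/c2.png

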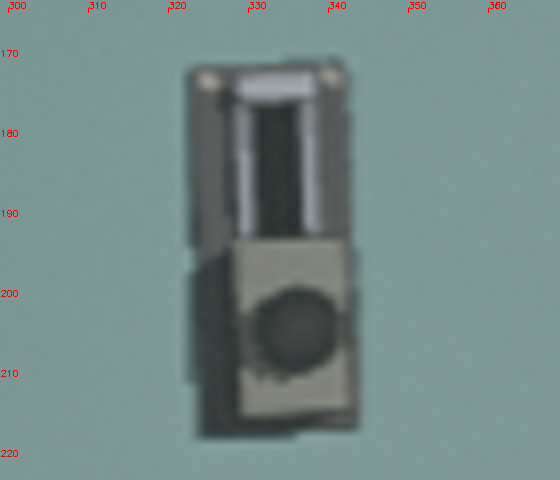

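View pics/c3.png

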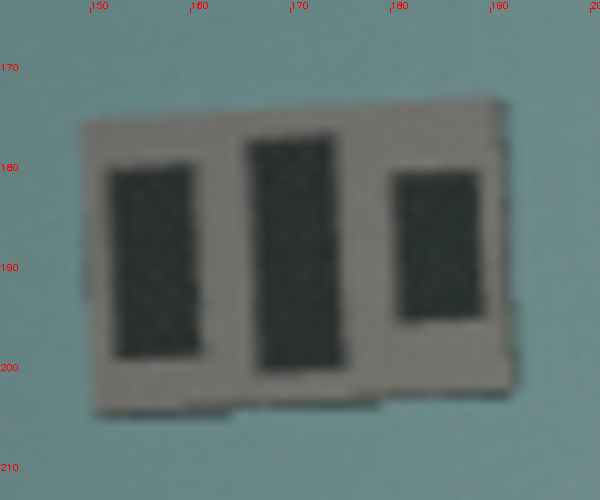

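View pics/c4.png

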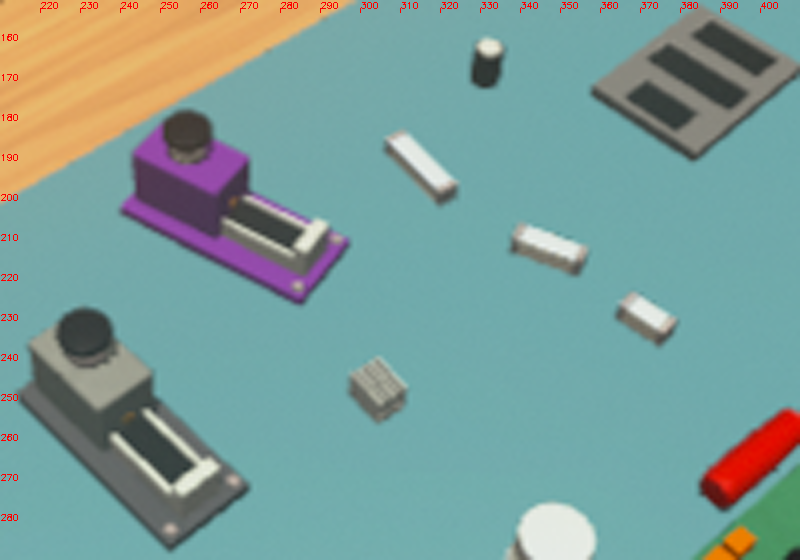

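Run:
```python
from station import r,cams
from h import *
i=cams.get_image('top'); s=cams.get_image('scene')
def c(o,p,k): return [(o[0]+a/k,o[1]+b/k) for a,b in p]
def show(n,pts,z,im=i):
    P=np.array([onz(im,p,z)[:2] for p in pts]);print(n,P.round(1).tolist(),'mean',P.mean(0).round(1),'edges',np.linalg.norm(P-np.roll(P,-1,0),axis=1).round(1))
    return P
show('mid',c((195,140),[(247,210),(287,188),(328,285),(292,303)],7),16)
show('long',c((195,140),[(303,418),(344,418),(330,548),(292,548)],7),16)
show('short',c((195,140),[(259,35),(297,30),(302,98),(263,105)],7),16)
o=(299,163)
P=show('stopTop',c(o,[(237,76),(312,74),(313,97),(238,101)],8),36)
P=show('lips outer',c(o,[(234,100),(316,97),(322,233),(240,236)],8),25)
P=show('towertop',c(o,[(233,240),(345,238),(349,407),(240,417)],8),58)
P=show('base',c(o,[(188,66),(342,62),(358,430),(197,437)],8),10)
print('plunger',onz(i,c(o,[(297,330)],8)[0],83))
o=(141,163)
show('rack',c(o,[(83,122),(505,98),(517,390),(95,415)],10),10)
show('bayL',c(o,[(107,168),(192,162),(200,355),(113,358)],10),10)
show('bayM',c(o,[(246,140),(334,133),(346,368),(258,372)],10),10)
o=(210,150)
show('S mid',c(o,[(514,222),(590,246),(574,266),(510,240)],4),16,s)
show('S long',c(o,[(400,128),(458,183),(440,198),(386,143)],4),16,s)
print('Splunger',onz(s,c(o,[(86,330)],4)[0],83))
show('S stop',c(o,[(207,457),(220,465),(184,497),(170,489)],4),36,s)
```

```text
mid [[574.5, 58.9], [584.8, 40.5], [539.7, 21.2], [531.3, 37.8]] mean [557.6  39.6] edges [21.1 49.  18.6 48.1]
long [[478.1, 32.4], [478.1, 13.5], [418.1, 19.6], [418.1, 37.0]] mean [448.1  25.6] edges [18.9 60.3 17.5 60.2]
short [[656.3, 53.9], [658.6, 36.3], [626.8, 33.8], [623.5, 51.8]] mean [641.3  44. ] edges [17.8 31.9 18.4 32.8]
stopTop [[564.2, -257.7], [565.0, -287.7], [555.8, -288.0], [554.1, -258.0]] mean [ 559.8 -272.8] edges [30.   9.2 30.  10. ]
lips outer [[555.9, -257.5], [557.2, -290.5], [502.3, -292.6], [501.0, -259.7]] mean [ 529.1 -275.1] edges [33.  54.9 32.9 54.9]
towertop [[496.5, -253.8], [497.3, -297.8], [430.9, -299.0], [426.9, -256.3]] mean [ 462.9 -276.7] edges [44.  66.5 42.9 69.7]
base [[571.6, -240.2], [573.4, -302.8], [423.8, -308.5], [420.8, -243.4]] mean [ 497.4 -273.7] edges [ 62.6 149.7  65.1 150.8]
plunger [ 459.46262322 -276.02951377   83.        ]
rack [[558.0, 322.7], [566.0, 185.6], [470.9, 180.6], [462.6, 317.3]] mean [514.4 251.5] edges [137.4  95.3 136.9  95.6]
bayL [[543.0, 314.7], [545.0, 287.1], [482.1, 283.5], [481.1, 311.7]] mean [512.8 299.2] edges [27.7 63.  28.2 62. ]
bayM [[552.2, 269.6], [554.5, 241.1], [478.0, 236.1], [476.6, 264.6]] mean [515.3 252.9] edges [28.7 76.7 28.5 75.7]
S mid [[533.1, 33.0], [581.4, 57.3], [586.4, 35.6], [542.7, 19.0]] mean [560.9  36.2] edges [54.  22.3 46.7 17. ]
S long [[417.2, 35.1], [482.5, 29.1], [484.6, 9.3], [421.7, 16.8]] mean [451.5  22.6] edges [65.6 20.  63.3 18.8]
Splunger [ 464.04769322 -277.02218621   83.        ]
S stop [[555.9, -259.1], [565.1, -256.7], [568.6, -286.9], [559.1, -289.8]] mean [ 562.2 -273.1] edges [ 9.6 30.4  9.9 30.9]
```

```bash
cat >> h.py <<'E'
def go(o,tgt,yaw=None):
    """tgt: TCP world mm; yaw: world heading (deg) of tool x, modulo 180; prints tool-frame remainder"""
    M=R.from_quat(o['tcp_rot']).as_matrix()
    d=M.T@(np.array(tgt)-o['eef_pos'])
    cur=np.degrees(np.arctan2(M[1,0],M[0,0]))
    tgtyaw=cur if yaw is None else yaw+180*np.round((cur-yaw)/180)
    a=np.radians(tgtyaw);x=np.array([np.cos(a),np.sin(a),0]);y=np.array([0,0,-1.]);G=np.stack([x,y,np.cross(x,y)],1)
    rv=R.from_matrix(M.T@G).as_rotvec()
    print('t',round(o['time'],2),'pos',o['eef_pos'].round(2),'yaw',cur.round(2),'down',M[:,1].round(4),'F',o['force'].round(1),'open',round(o['opening'],1))
    print('shift tool',d.round(2),'(final frame)',(G.T@(np.array(tgt)-o['eef_pos'])).round(2),'rotvec',rv.round(4),'q6',o['qpos'].round(3))
E
python3 - <<'E'
from station import r
from h import *
o=r.get_obs()
go(o,[558.5,38.5,160],114.5)
E
```

```text
t 0.25 pos [ 181.22 -545.3   212.9 ] yaw -71.62 down [-2.0e-04  1.1e-03 -1.0e+00] F [ 0.2 -0.2  0.4] open 93.8
shift tool [-434.99   53.45  542.11] (final frame) [-374.78   52.9   585.41] rotvec [-0.0002 -0.1068 -0.0011] q6 [-1.401  0.207  1.542 -0.     1.394 -0.151]
```

>>> jog_arm(steps=[[0, -0.107, 0, 0, 0, 0, 100], [0, 0, 0, -25, 3.5, 39, 100], [0, 0, 0, -25, 3.5, 39, 100], [0, 0, 0, -25, 3.5, 39, 100], [0, 0, 0, -25, 3.5, 39, 100]])

```text
time: 0.75
eef_pos: [282.3, -388.4, 199.2]
tcp_rot: [-0.595, 0.383, -0.383, 0.595]
force: [1.5, 0.1, -1.4]
opening: 94.1
```

>>> jog_arm(steps=[[0, 0, 0, -25, 3.5, 39, 100], [0, 0, 0, -25, 3.5, 39, 100], [0, 0, 0, -25, 3.5, 39, 100], [0, 0, 0, -25, 3.5, 39, 100], [0, 0, 0, -25, 3.5, 39, 100]])

```text
time: 1.25
eef_pos: [408.0, -193.6, 182.0]
tcp_rot: [0.595, -0.382, 0.383, -0.595]
force: [1.0, -0.3, 0.6]
opening: 93.8
```

>>> jog_arm(steps=[[0, 0, 0, -25, 3.5, 39, 100], [0, 0, 0, -25, 3.5, 39, 100], [0, 0, 0, -25, 3.5, 39, 100], [0, 0, 0, -25, 3.5, 39, 100], [0, 0, 0, -25, 3.5, 39, 100]])

```text
time: 1.75
eef_pos: [533.6, 1.2, 164.4]
tcp_rot: [0.595, -0.382, 0.382, -0.595]
force: [1.0, -0.7, 0.2]
opening: 93.9
```

>>> jog_arm(steps=[[0, 0, 0, -25, 3.5, 39, 100], [0, 0, 0, 0, 0, 0, 100], [0, 0, 0, 0, 0, 0, 100], [0, 0, 0, 0, 0, 0, 100], [0, 0, 0, 0, 0, 0, 100]])

```text
time: 2.25
eef_pos: [557.5, 36.9, 161.1]
tcp_rot: [0.594, -0.383, 0.383, -0.594]
force: [0.5, -0.0, 0.2]
opening: 94.2
```

Run:
```python
from station import r,cams
from h import *
o=r.get_obs()
go(o,[558.5,38.5,160],114.5)
i=cams.get_image('wrist');cv2.imwrite('pics/w1.png',i['pixels'])
np.save('o1.npy',dict(o),allow_pickle=True)
for z in(0,16):print(proj(i,[558.5,38.5,z],o))
```

```text
t 2.25 pos [557.47  36.93 161.09] yaw -65.6 down [-1.e-04 -2.e-04 -1.e+00] F [ 0.5 -0.   0.2] open 94.2
shift tool [-1.    1.09  1.58] (final frame) [-1.    1.09  1.58] rotvec [ 0.0002 -0.0017  0.0001] q6 [-0.089  0.221  1.637 -0.     1.284  1.056]
[280.94179391 195.48017209]
[280.94962598 199.20981802]
```

View pics/w1.png

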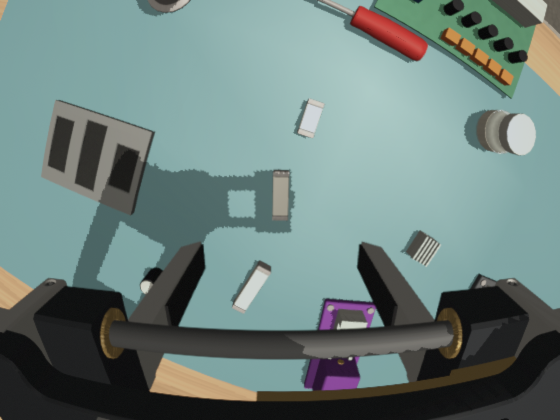

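Close view: the candidate bars are long (252,287), target (281,195) and short (310,117). The target is in the gripper's shadow. I'll take a close crop to measure its length.

Run:
```python
from h import *
crop(cv2.imread('pics/w1.png'),(281,195),60,70,8,'pics/c5.png')
```

```text
(no output)
```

View pics/c5.png

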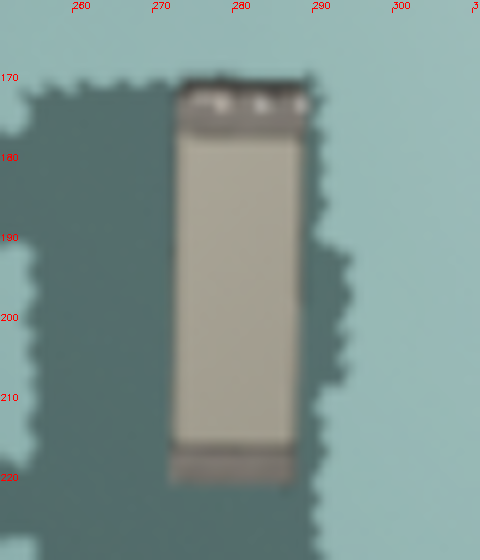

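Run:
```python
from station import r,cams
from h import *
o=np.load('o1.npy',allow_pickle=True).item()
i=cams.get_image('wrist')
P=np.array([onz(i,(251+a/8,160+b/8),16,o)[:2] for a,b in[(178,97),(304,97),(294,484),(170,484)]])
print(P.round(1),P.mean(0),np.linalg.norm(P-np.roll(P,-1,0),axis=1))
d=(P[0]+P[1]-P[2]-P[3]);ang=np.degrees(np.arctan2(d[1],d[0]));print(ang)
c=P.mean(0);go(r.get_obs(),[c[0],c[1],13.5],ang+90)
```

```text
[[580.4  56.7]
 [586.8  42.6]
 [540.9  22.9]
 [534.4  37.3]] [560.6502467  39.9113574] [15.49401701 49.95585765 15.84397267 49.96333953]
23.04597465708691
t 2.35 pos [557.68  36.97 161.23] yaw -65.61 down [ 3.e-04 -1.e-04 -1.e+00] F [ 0.1  0.2 -0.7] open 94.0
shift tool [ -1.48 147.73   3.9 ] (final frame) [ -1.54 147.73   3.89] rotvec [-0.0002  0.0235  0.0002] q6 [-0.089  0.221  1.637 -0.     1.284  1.057]
```

>>> jog_arm(steps=[[0, 0.0235, 0, -1.5, 20, 3.9, 70], [0, 0, 0, 0, 40, 0, 60], [0, 0, 0, 0, 40, 0, 50], [0, 0, 0, 0, 20, 0, 50], [0, 0, 0, 0, 8, 0, 50]])

```text
time: 2.85
eef_pos: [558.4, 40.5, 30.3]
tcp_rot: [0.591, -0.391, 0.388, -0.589]
force: [-0.6, -0.2, 0.1]
opening: 57.6
```

>>> jog_arm(steps=[[0, 0, 0, 0, 8, 0, 50], [0, 0, 0, 0, 6, 0, 50], [0, 0, 0, 0, 4, 0, 50], [0, 0, 0, 0, 0, 0, 50], [0, 0, 0, 0, 0, 0, 50]])

```text
time: 3.35
eef_pos: [561.5, 41.2, 15.6]
tcp_rot: [-0.59, 0.389, -0.39, 0.59]
force: [-0.1, 0.2, -0.4]
opening: 46.8
```

Run:
```python
from station import r,cams
from h import *
o=r.get_obs()
go(o,[560.65,39.9,13.5],113.05)
i=cams.get_image('wrist');cv2.imwrite('pics/w2.png',i['pixels'])
```

```text
t 3.35 pos [561.55  41.19  15.64] yaw -66.83 down [ 1.3e-03 -1.0e-04 -1.0e+00] F [-0.1  0.2 -0.4] open 46.8
shift tool [ 0.84  2.14 -1.33] (final frame) [ 0.84  2.14 -1.33] rotvec [-0.0012  0.0021  0.0006] q6 [-0.08   0.421  1.719  0.     1.     1.086]
```

View pics/w2.png

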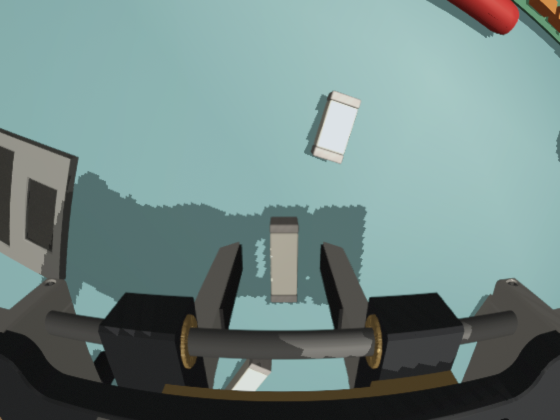

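Target bar (270–298, 218–300) sits between the fingers. I'll trim the position and close.

>>> jog_arm(steps=[[0, 0.002, 0, 0.8, 2, -1.3, 50], [0, 0, 0, 0, 0, 0, 30], [0, 0, 0, 0, 0, 0, 10], [0, 0, 0, 0, 0, 0, 8], [0, 0, 0, 0, 0, 0, 8]], squeeze=20)

```text
time: 3.9
eef_pos: [560.1, 40.0, 13.0]
tcp_rot: [-0.59, 0.39, -0.39, 0.59]
force: [0.1, 0.0, 0.5]
opening: 18.7
```

>>> jog_arm(steps=[[0, 0, 0, 0, 0, 0, 5], [0, 0, 0, 0, 0, 0, 5], [0, 0, 0, 0, 0, 0, 5], [0, 0, 0, 0, 0, 0, 5], [0, 0, 0, 0, 0, 0, 5]], squeeze=20)

```text
time: 4.4
eef_pos: [560.1, 39.9, 13.0]
tcp_rot: [-0.59, 0.39, -0.39, 0.59]
force: [-0.8, -0.3, 0.1]
opening: 15.2
```

Run:
```python
from station import r,cams
from h import *
o=r.get_obs()
go(o,[560.65,39.9,13.5],113.05)
```

```text
t 4.4 pos [560.09  39.93  12.97] yaw -66.95 down [ 1.e-04 -0.e+00 -1.e+00] F [-0.8 -0.3  0.1] open 15.2
shift tool [ 0.25 -0.53  0.5 ] (final frame) [ 0.25 -0.53  0.5 ] rotvec [-0.     -0.0001  0.    ] q6 [-0.083  0.423  1.723 -0.     0.995  1.086]
```

>>> jog_arm(steps=[[0, 0, 0, 0, -10, 0, 5], [0, 0, 0, 0, -30, 0, 5], [0, 0, 0, 0, -45, 0, 5], [0, 0, 0, 0, -45, 0, 5], [0, 0, 0, 0, 0, 0, 5]])

```text
time: 4.9
eef_pos: [565.9, 39.6, 151.6]
tcp_rot: [-0.587, 0.385, -0.395, 0.593]
force: [1.2, -0.5, -0.3]
opening: 15.5
```

Run:
```python
from station import r,cams
from h import *
o=r.get_obs()
go(o,[530,-274.5,143],91.7)
i=cams.get_image('wrist');cv2.imwrite('pics/w3.png',i['pixels'])
np.save('o3.npy',dict(o),allow_pickle=True)
crop(i['pixels'],(285,270),120,100,6,'pics/c6.png')
```

```text
t 4.9 pos [565.89  39.64 151.58] yaw -66.95 down [ 0.0159 -0.0012 -0.9999] F [ 1.2 -0.5 -0.3] open 15.5
shift tool [ 274.93    8.37 -156.17] (final frame) [312.94   8.58 -45.2 ] rotvec [-0.0154  0.3727  0.0046] q6 [-0.083  0.237  1.638  0.     1.25   1.086]
```

View pics/c6.png

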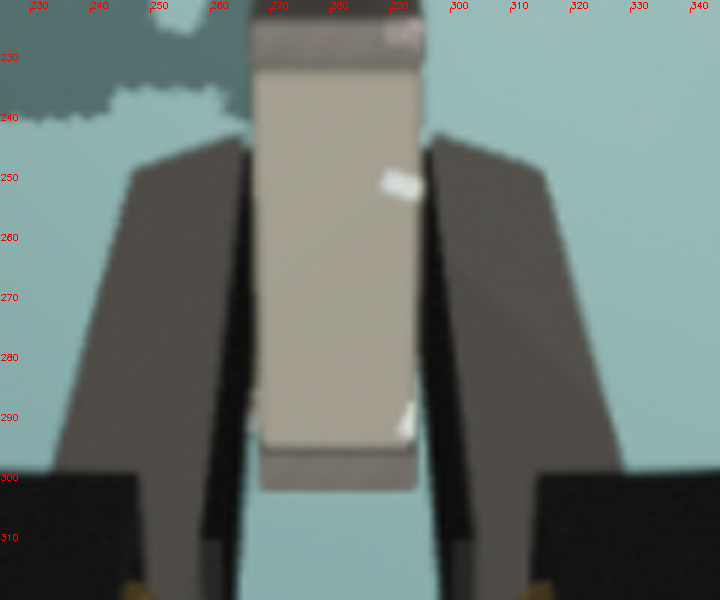

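Run:
```python
from station import r,cams
from h import *
i=cams.get_image('wrist')
f={'tcp_rot':[0,0,0,1],'eef_pos':[0,0,0]}
for uv in [(225+255/6,220+20/6),(225+424/6,220+20/6),(225+416/6,220+490/6),(225+260/6,220+490/6)]:
    p,d=ray(i,uv,f); print((p+d*(-3-p[1])/d[1]).round(2))
go(r.get_obs(),[530,-274.5,143],91.7)
```

```text
[-8.41 -3.   25.42]
[ 6.95 -3.   25.41]
[  6.97  -3.   -24.61]
[ -8.72  -3.   -24.59]
t 5.0 pos [561.17  39.94 145.08] yaw -66.94 down [ 3.9e-03 -3.0e-04 -1.0e+00] F [-0.1  0.1 -1.1] open 15.5
shift tool [ 277.11    2.04 -151.83] (final frame) [313.37   2.08 -40.49] rotvec [-0.0038  0.3727  0.0011] q6 [-0.083  0.243  1.646  0.     1.249  1.086]
```

>>> jog_arm(steps=[[0, 0.1242, 0, 0, 0, 0, 5], [0, 0.1242, 0, 0, 0, 0, 5], [0, 0.1242, 0, 0, 0, 0, 5], [0, 0, 0, 39.2, 0, -5, 5], [0, 0, 0, 39.2, 0, -5, 5]])

```text
time: 5.5
eef_pos: [550.3, -38.2, 140.4]
tcp_rot: [0.509, -0.493, 0.49, -0.507]
force: [0.4, -0.8, 0.8]
opening: 15.3
```

>>> jog_arm(steps=[[0, 0, 0, 39.2, 0, -5, 5], [0, 0, 0, 39.2, 0, -5, 5], [0, 0, 0, 39.2, 0, -5, 5], [0, 0, 0, 39.2, 0, -5, 5], [0, 0, 0, 39.2, 0, -5, 5]])

```text
time: 6.0
eef_pos: [531.1, -235.8, 140.3]
tcp_rot: [0.508, -0.494, 0.491, -0.507]
force: [0.3, 0.3, -0.5]
opening: 15.1
```

>>> jog_arm(steps=[[0, 0, 0, 39.2, 0, -5, 5], [0, 0, 0, 0, 0, 0, 5], [0, 0, 0, 0, 0, 0, 5], [0, 0, 0, 0, 0, 0, 5], [0, 0, 0, 0, 0, 0, 5]])

```text
time: 6.5
eef_pos: [529.1, -272.9, 142.1]
tcp_rot: [0.508, -0.493, 0.491, -0.508]
force: [0.5, 0.1, 0.4]
opening: 15.5
```

Run:
```python
from station import r,cams
from h import *
o=r.get_obs()
go(o,[530,-274.5,80],91.7)
i=cams.get_image('wrist');cv2.imwrite('pics/w4.png',i['pixels'])
np.save('o4.npy',dict(o),allow_pickle=True)
```

```text
t 6.5 pos [ 529.11 -272.9   142.11] yaw -88.2 down [-0.0015  0.0013 -1.    ] F [0.5 0.1 0.4] open 15.5
shift tool [ 1.72 62.11  0.92] (final frame) [ 1.63 62.11  0.84] rotvec [ 0.0014  0.0018 -0.0014] q6 [-0.622  0.315  1.559  0.     1.269  0.918]
```

View pics/w4.png

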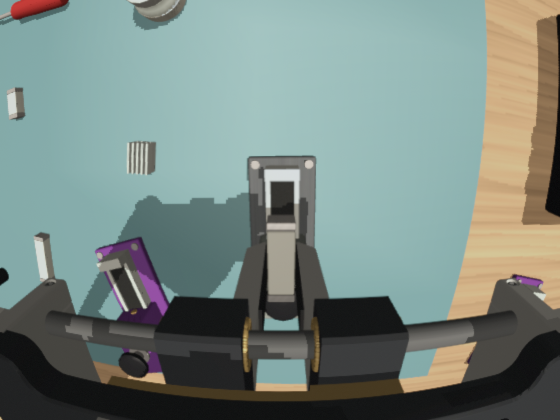

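Wrist view: resistor held at (281,262), with the grey checker's end stop at ~(282,175) and its slot (282,200) behind it. Cropping to measure.

Run:
```python
from h import *
crop(cv2.imread('pics/w4.png'),(282,200),90,100,8,'pics/c7.png')
```

```text
(no output)
```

View pics/c7.png

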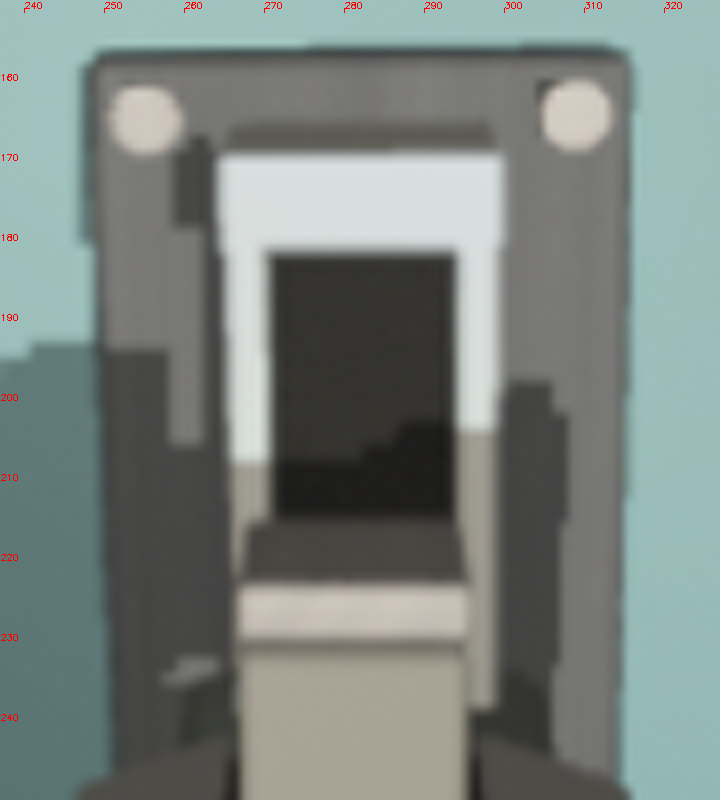

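Run:
```python
from station import r,cams
from h import *
o=np.load('o4.npy',allow_pickle=True).item()
i=cams.get_image('wrist')
q=lambda a,b,z:onz(i,(237+a/8,150+b/8),z,o)[:2].round(2)
print('stop',[q(*p,36).tolist() for p in[(218,155),(502,155),(503,250),(218,252)]])
print('lipL out/in',q(226,300,25),q(232,480,25),q(266,265,25),q(269,510,25))
print('lipR',q(498,300,25),q(497,480,25),q(457,260,25),q(455,515,25))
print('base',q(97,60,10),q(630,58,10),q(620,700,10),q(112,700,10))
# resistor in hand, tool plane -3
M=R.from_quat(o['tcp_rot']).as_matrix()
for p in[(238,585),(468,585)]:
    u=(237+p[0]/8,150+p[1]/8);print('res',q(*p,o['eef_pos'][2]+3))
print(o['eef_pos'])
```

```text
stop [[565.99, -256.0], [566.95, -286.57], [556.51, -287.13], [555.32, -256.21]]
lipL out/in [ 547.62 -256.7 ] [ 526.41 -257.79] [ 551.8  -261.15] [ 522.92 -262.14]
lipR [ 548.58 -287.52] [ 527.36 -288.36] [ 553.05 -282.68] [ 522.99 -283.69]
base [ 572.81 -240.29] [ 575.01 -302.75] [ 494.89 -306.15] [ 492.93 -242.63]
res [ 553.92 -263.14]
res [ 554.41 -278.81]
[ 529.1133796  -272.89527025  142.11472904]
```

Run:
```python
from station import r
from h import *
go(r.get_obs(),[528.3,-274.1,60],91.9)
```

```text
t 6.6 pos [ 529.49 -273.27  142.71] yaw -88.19 down [-5.e-04  5.e-04 -1.e+00] F [0.5 0.4 0.3] open 15.0
shift tool [ 0.83 82.71 -1.18] (final frame) [ 0.79 82.71 -1.22] rotvec [ 0.0005 -0.0016 -0.0005] q6 [-0.622  0.315  1.558  0.     1.269  0.918]
```

>>> jog_arm(steps=[[0, -0.0016, 0, 0.8, 20, -1.2, 5], [0, 0, 0, 0, 35, 0, 5], [0, 0, 0, 0, 27, 0, 5], [0, 0, 0, 0, 0, 0, 5], [0, 0, 0, 0, 0, 0, 5]])

```text
time: 7.1
eef_pos: [528.3, -274.9, 61.1]
tcp_rot: [0.508, -0.492, 0.492, -0.508]
force: [-0.0, -0.9, 0.0]
opening: 15.4
```

Run:
```python
from station import r,cams
from h import *
o=r.get_obs()
go(o,[528.3,-274.1,36],91.9)
i=cams.get_image('wrist');cv2.imwrite('pics/w5.png',i['pixels'])
np.save('o5.npy',dict(o),allow_pickle=True)
crop(i['pixels'],(282,220),100,100,8,'pics/c8.png')
```

```text
t 7.1 pos [ 528.31 -274.86   61.05] yaw -88.16 down [-5.e-04  5.e-04 -1.e+00] F [-0.  -0.9  0. ] open 15.4
shift tool [-0.75 25.05  0.03] (final frame) [-7.600e-01  2.505e+01  2.000e-02] rotvec [ 0.0005 -0.001  -0.0005] q6 [-0.625  0.413  1.614  0.     1.115  0.914]
```

View pics/c8.png

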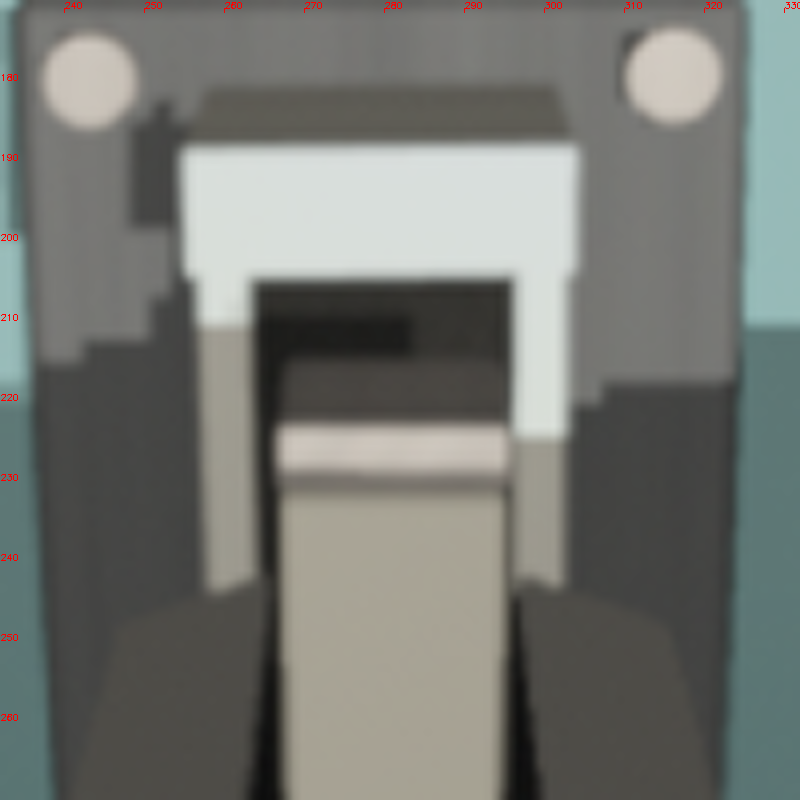

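Run:
```python
from station import r,cams
from h import *
o=np.load('o5.npy',allow_pickle=True).item()
i=cams.get_image('wrist')
q=lambda a,b,z:onz(i,(232+a/8,170+b/8),z,o)[:2].round(2)
print('stop in',q(186,274,36),q(577,272,36),'lips in',q(255,285,25),q(513,285,25),'out',q(203,585,25),q(567,585,25))
print('res',q(277,425,o['eef_pos'][2]+3),q(510,425,o['eef_pos'][2]+3))
go(r.get_obs(),[528.3,-274.1,36],91.9)
```

```text
stop in [ 555.94 -256.63] [ 557.06 -287.21] lips in [ 552.18 -261.55] [ 552.85 -282.87] out [ 525.34 -257.49] [ 526.33 -288.73]
res [ 553.1  -265.02] [ 553.6  -280.89]
t 7.2 pos [ 529.76 -276.2    63.05] yaw -88.17 down [ 0.003  -0.0022 -1.    ] F [-0.5  0.6  0.3] open 15.4
shift tool [-2.2  27.04 -1.47] (final frame) [-2.14 27.05 -1.39] rotvec [-0.003  -0.0013  0.0023] q6 [-0.625  0.411  1.612  0.     1.115  0.914]
```

>>> jog_arm(steps=[[0, 0, 0, -0.8, 6, 0, 5], [0, 0, 0, 0, 8, 0, 5], [0, 0, 0, 0, 6, 0, 5], [0, 0, 0, 0, 3, 0, 5], [0, 0, 0, 0, 0, 0, 5]])

```text
time: 7.7
eef_pos: [527.5, -274.3, 37.0]
tcp_rot: [0.508, -0.493, 0.491, -0.508]
force: [0.5, 0.6, -1.1]
opening: 15.2
```

Run:
```python
from station import r,cams
from h import *
for k in range(3):
    o=r.get_obs()
    go(o,[528.3,-274.1,35.3],91.9)
    i=cams.get_image('wrist')
cv2.imwrite('pics/w6.png',i['pixels'])
crop(i['pixels'],(282,230),100,100,8,'pics/c9.png')
```

```text
t 7.7 pos [ 527.54 -274.31   36.99] yaw -88.21 down [-0.0015  0.001  -1.    ] F [ 0.5  0.6 -1.1] open 15.2
shift tool [-0.18  1.69  0.77] (final frame) [-0.18  1.69  0.77] rotvec [ 0.0014 -0.0019 -0.0011] q6 [-0.625  0.445  1.627 -0.     1.072  0.915]
t 7.75 pos [ 527.84 -274.54   37.43] yaw -88.21 down [-8.e-04  6.e-04 -1.e+00] F [-0.6 -0.3 -0.5] open 15.5
shift tool [-0.43  2.13  0.47] (final frame) [-0.43  2.13  0.47] rotvec [ 0.0008 -0.0019 -0.0006] q6 [-0.625  0.445  1.626  0.     1.072  0.915]
t 7.8 pos [ 528.12 -274.72   37.76] yaw -88.21 down [-3.e-04  2.e-04 -1.e+00] F [ 0.2 -0.3  0.2] open 15.4
shift tool [-0.61  2.46  0.2 ] (final frame) [-0.61  2.46  0.2 ] rotvec [ 0.0002 -0.0019 -0.0002] q6 [-0.625  0.444  1.626 -0.     1.072  0.915]
```

View pics/c9.png

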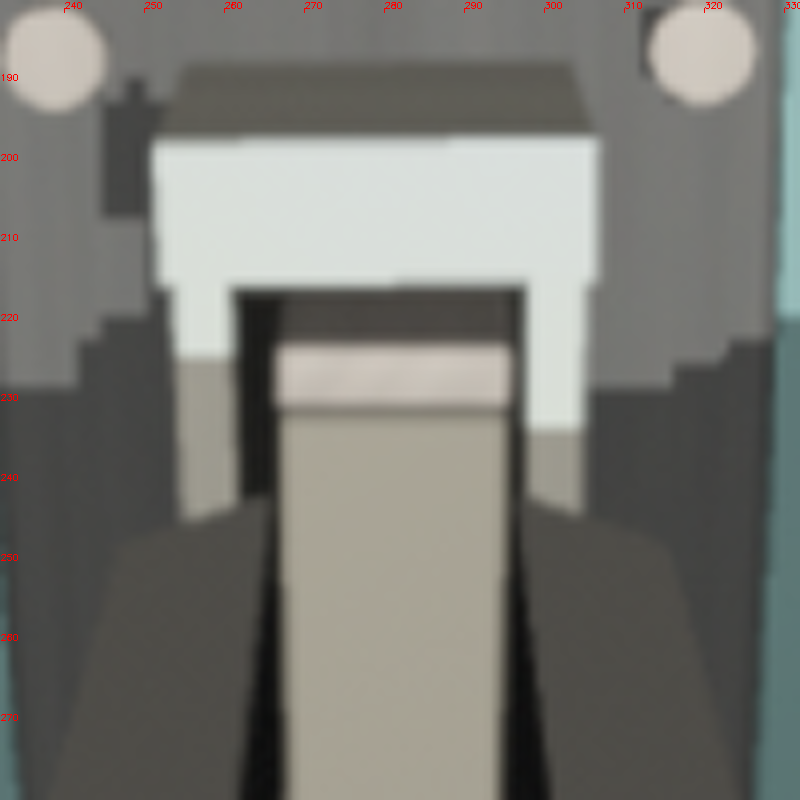

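Resistor is inside the slot outline, about 0.9 mm toward the right lip. I'll trim that and lower.

>>> jog_arm(steps=[[0, -0.002, 0, -0.9, 0, 0, 5], [0, 0, 0, 0, 1, 0, 5], [0, 0, 0, 0, 0.8, 0, 5], [0, 0, 0, 0, 0, 0, 5], [0, 0, 0, 0, 0, 0, 5]])

```text
time: 8.35
eef_pos: [528.2, -273.8, 36.1]
tcp_rot: [0.508, -0.492, 0.492, -0.508]
force: [-0.3, -0.4, -1.1]
opening: 15.7
```

Run:
```python
from station import r,cams
from h import *
for k in range(3):
    o=r.get_obs()
    go(o,[528.3,-274.1,35.3],91.9)
    i=cams.get_image('wrist')
```

```text
t 8.35 pos [ 528.16 -273.81   36.13] yaw -88.09 down [-0. -0. -1.] F [-0.3 -0.4 -1.1] open 15.7
shift tool [0.3  0.83 0.13] (final frame) [0.3  0.83 0.13] rotvec [0.     0.0001 0.    ] q6 [-0.624  0.446  1.628 -0.     1.068  0.914]
t 8.4 pos [ 528.14 -273.84   36.14] yaw -88.09 down [-0.  0. -1.] F [ 0.3 -0.  -0.4] open 15.6
shift tool [0.26 0.84 0.15] (final frame) [0.26 0.84 0.15] rotvec [ 0.      0.0001 -0.    ] q6 [-0.624  0.446  1.628 -0.     1.068  0.914]
t 8.45 pos [ 528.15 -273.83   36.17] yaw -88.09 down [ 0. -0. -1.] F [-1.2 -0.2 -0.5] open 15.8
shift tool [0.28 0.87 0.15] (final frame) [0.28 0.87 0.15] rotvec [0.     0.0001 0.    ] q6 [-0.624  0.446  1.628 -0.     1.068  0.914]
```

>>> jog_arm(steps=[[0, 0, 0, 0, 0.4, 0, 5], [0, 0, 0, 0, 0.4, 0, 5], [0, 0, 0, 0, 0, 0, 5], [0, 0, 0, 0, 0, 0, 5], [0, 0, 0, 0, 0, 0, 5]])

```text
time: 9.0
eef_pos: [528.2, -273.8, 35.3]
tcp_rot: [-0.508, 0.492, -0.492, 0.508]
force: [0.1, 0.0, -1.0]
opening: 15.2
```

>>> jog_arm(steps=[[0, 0, 0, 0, 0, 0, 20], [0, 0, 0, 0, 0, 0, 30], [0, 0, 0, 0, 0, 0, 35], [0, 0, 0, 0, 0, 0, 35], [0, 0, 0, 0, 0, 0, 35]])

```text
time: 9.5
eef_pos: [528.2, -273.8, 35.4]
tcp_rot: [-0.508, 0.492, -0.492, 0.508]
force: [-0.8, -0.3, -0.6]
opening: 33.4
```

Run:
```python
from station import r,cams
from h import *
o=r.get_obs()
go(o,[528.3,-274.1,110],91.9)
i=cams.get_image('wrist')
cv2.imwrite('pics/w7.png',i['pixels'])
crop(i['pixels'],(282,240),140,120,5,'pics/c10.png')
```

```text
t 9.5 pos [ 528.19 -273.82   35.39] yaw -88.09 down [ 1.e-04 -0.e+00 -1.e+00] F [-0.8 -0.3 -0.6] open 33.4
shift tool [  0.29 -74.61   0.11] (final frame) [  0.28 -74.61   0.1 ] rotvec [-0.0001  0.0001  0.0001] q6 [-0.624  0.447  1.628  0.     1.066  0.914]
```

View pics/c10.png

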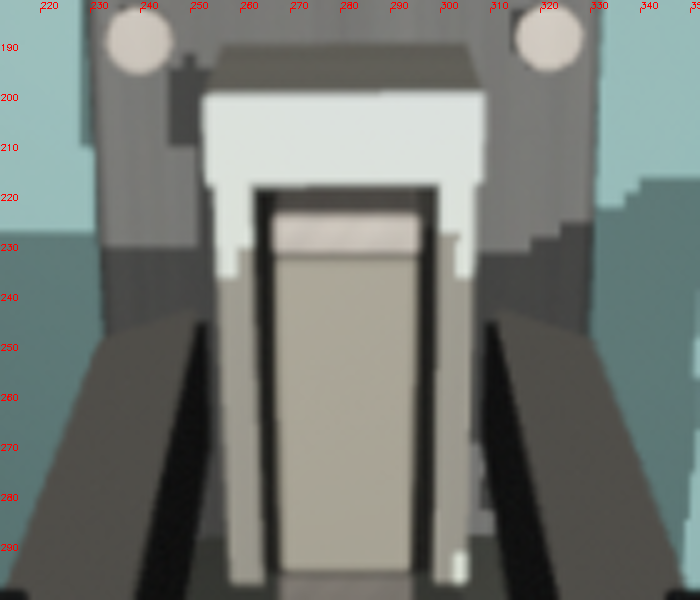

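Resistor lies flat and centred between the lips, with a gap at the end stop. Next I rise, shut the jaws and go over the plunger.

>>> jog_arm(steps=[[0, 0, 0, 0, -10, 0, 35], [0, 0, 0, 0, -30, 0, 35], [0, 0, 0, 0, -40, 0, 0], [0, 0, 0, 0, 0, 0, 0], [0, 0, 0, 0, 0, -20, 0]])

```text
time: 10.05
eef_pos: [511.1, -275.8, 118.4]
tcp_rot: [-0.508, 0.489, -0.494, 0.509]
force: [-0.7, -0.3, 0.1]
opening: 12.4
```

>>> jog_arm(steps=[[0, 0, 0, 0, 0, -24, 0], [0, 0, 0, 0, 0, -23, 0], [0, 0, 0, 0, 0, 0, 0], [0, 0, 0, 0, 0, 0, 0], [0, 0, 0, 0, 0, 0, 0]])

```text
time: 10.55
eef_pos: [462.1, -276.3, 115.7]
tcp_rot: [-0.508, 0.491, -0.492, 0.508]
force: [1.4, -0.5, -0.5]
opening: 0.5
```

Run:
```python
from station import r,cams
from h import *
o=r.get_obs()
go(o,[461.3,-275.8,93],91.9)
i=cams.get_image('wrist')
cv2.imwrite('pics/w8.png',i['pixels'])
s=cams.get_image('scene');crop(s['pixels'],(240,250),90,80,8,'pics/s8.png')
t=cams.get_image('top');crop(t['pixels'],(334,193),70,60,8,'pics/t8.png')
```

```text
t 10.55 pos [ 462.15 -276.32  115.7 ] yaw -88.09 down [ 1.1e-03 -6.0e-04 -1.0e+00] F [ 1.4 -0.5 -0.5] open 0.5
shift tool [-0.56 22.7  -0.86] (final frame) [-0.55 22.7  -0.83] rotvec [-0.0011  0.0002  0.0006] q6 [-0.7    0.231  1.728  0.     1.182  0.837]
```

View pics/w8.png

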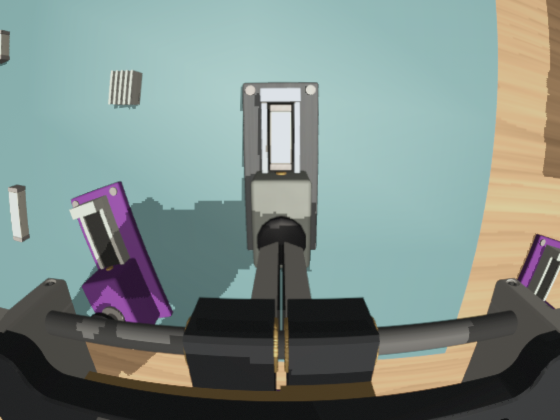

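View pics/s8.png

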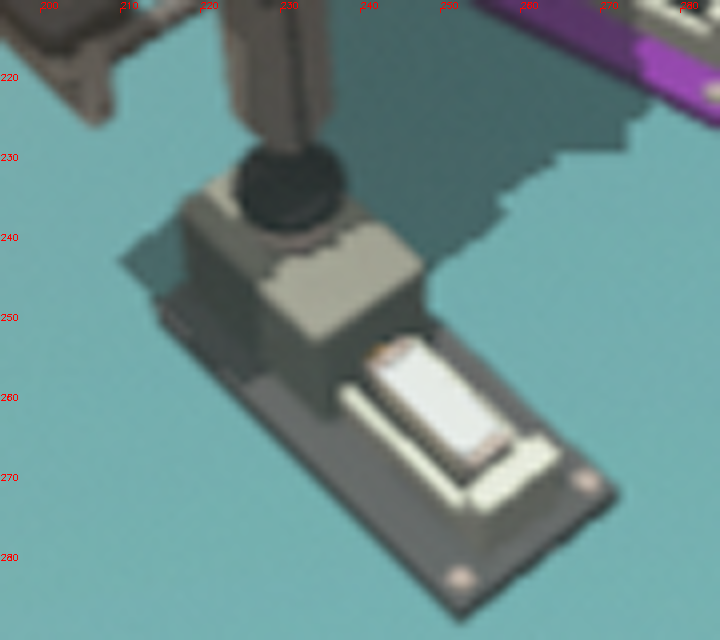

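Run:
```python
from station import r,cams
from h import *
o=r.get_obs();i=cams.get_image('wrist')
crop(i['pixels'],(281,220),90,70,8,'pics/c11.png')
for z in (81,83): print(proj(i,[461.3+17,-275.3,z],o),proj(i,[461.3,-275.8+17,z],o),proj(i,[461.3,-275.8-17,z],o))
go(o,[461.3,-275.8,93],91.9)
```

```text
[282.36211653 217.9504705 ] [257.24307849 240.99697931] [307.16416153 242.51238924]
[282.37629242 218.86288167] [257.04156291 242.08217741] [307.38921374 243.60768126]
t 10.7 pos [ 462.04 -276.13  115.43] yaw -88.06 down [ 5.e-04 -2.e-04 -1.e+00] F [ 0.1 -0.  -0.4] open 0.4
shift tool [-0.36 22.43 -0.74] (final frame) [-0.36 22.43 -0.72] rotvec [-0.0005  0.0007  0.0003] q6 [-0.7    0.231  1.728  0.     1.182  0.837]
```

View pics/c11.png

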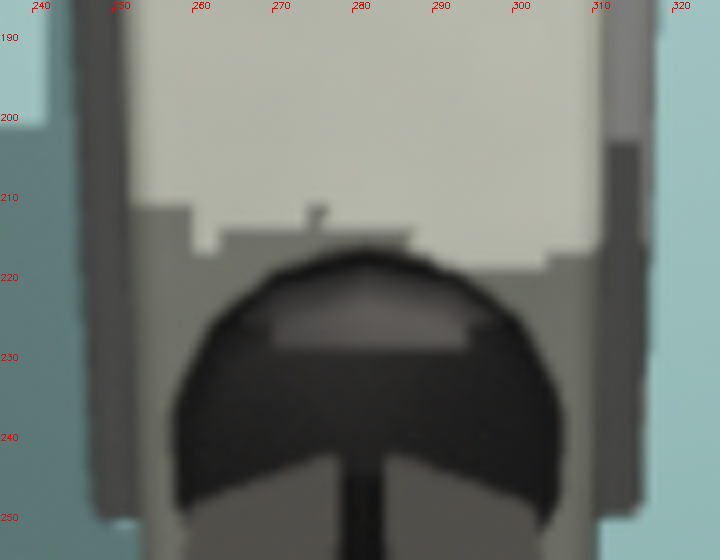

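>>> jog_arm(steps=[[0, 0, 0, -0.3, 10, -0.4, 0], [0, 0, 0, 0, 10, 0, 0], [0, 0, 0, 0, 4, 0, 0], [0, 0, 0, 0, 3, 0, 0], [0, 0, 0, 0, 3, 0, 0]])

```text
time: 11.25
eef_pos: [460.5, -275.4, 85.4]
tcp_rot: [-0.508, 0.492, -0.491, 0.508]
force: [-1.8, 1.4, 6.2]
opening: 0.7
```

>>> jog_arm(steps=[[0, 0, 0, 0, 2, 0, 0], [0, 0, 0, 0, 2, 0, 0], [0, 0, 0, 0, 1, 0, 0], [0, 0, 0, 0, 0, 0, 0], [0, 0, 0, 0, 0, 0, 0]])

```text
time: 11.75
eef_pos: [460.6, -275.4, 81.3]
tcp_rot: [-0.508, 0.492, -0.491, 0.508]
force: [-3.4, 2.6, 8.8]
opening: 0.6
```

>>> jog_arm(steps=[[0, 0, 0, 0, 1, 0, 0], [0, 0, 0, 0, 0, 0, 0], [0, 0, 0, 0, 1, 0, 0], [0, 0, 0, 0, 0, 0, 0], [0, 0, 0, 0, 0, 0, 0]])

```text
time: 12.25
eef_pos: [460.7, -275.4, 81.1]
tcp_rot: [0.508, -0.492, 0.491, -0.508]
force: [-6.2, 4.6, 18.1]
opening: 0.8
```

Run:
```python
from station import r,cams
from h import *
o=r.get_obs();go(o,[461.3,-275.8,79],91.9)
s=cams.get_image('scene');crop(s['pixels'],(240,250),90,80,8,'pics/s9.png')
```

```text
t 12.25 pos [ 460.68 -275.45   81.11] yaw -88.07 down [-9.e-04  7.e-04 -1.e+00] F [-6.2  4.6 18.1] open 0.8
shift tool [0.37 2.11 0.61] (final frame) [0.37 2.11 0.61] rotvec [ 0.0008  0.0005 -0.0008] q6 [-0.7    0.276  1.754  0.     1.113  0.837]
```

View pics/s9.png

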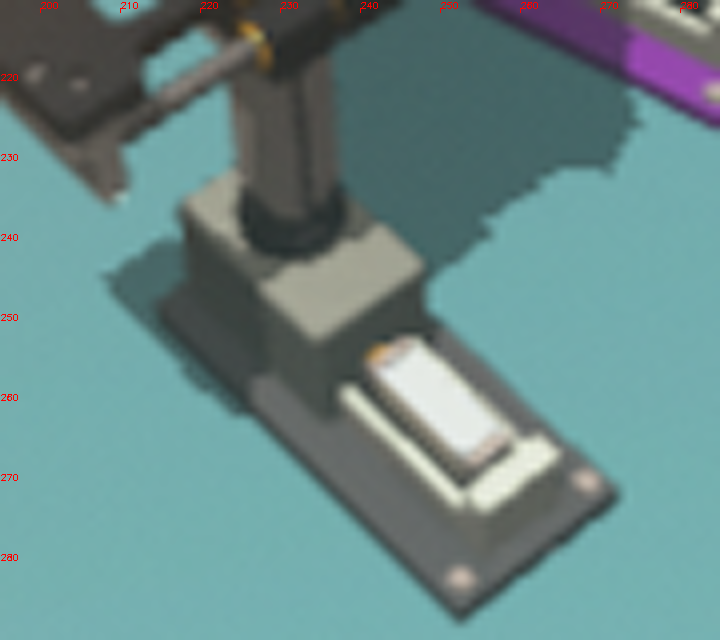

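Plunger head is down (bottom edge at ~(231,242), was 239) and the brass probe shows at (237,254). Force rises steeply with no travel. I'll push slightly more to confirm the stop, then release.

>>> jog_arm(steps=[[0, 0, 0, 0, 0.8, 0, 0], [0, 0, 0, 0, 0, 0, 0], [0, 0, 0, 0, 0, 0, 0], [0, 0, 0, 0, 0, 0, 0], [0, 0, 0, 0, 0, 0, 0]])

```text
time: 12.8
eef_pos: [460.7, -275.5, 81.0]
tcp_rot: [0.508, -0.492, 0.491, -0.508]
force: [-8.2, 7.2, 22.9]
opening: 0.5
```

>>> jog_arm(steps=[[0, 0, 0, 0, -3, 0, 0], [0, 0, 0, 0, -5, 0, 0], [0, 0, 0, 0, -8, 0, 0], [0, 0, 0, 0, -12, 0, 0], [0, 0, 0, 0, -10, 0, 0]])

```text
time: 13.3
eef_pos: [460.8, -275.9, 116.1]
tcp_rot: [0.508, -0.492, 0.492, -0.508]
force: [-0.3, 0.1, 0.3]
opening: 0.2
```

>>> jog_arm(steps=[[0, 0, 0, 0, 0, 22, 0], [0, 0, 0, 0, 0, 22, 35], [0, 0, 0, 0, 0, 23, 35], [0, 0, 0, 0, 0, 0, 35], [0, 0, 0, 0, 0, 0, 35]])

```text
time: 13.8
eef_pos: [527.5, -273.4, 115.4]
tcp_rot: [0.509, -0.492, 0.491, -0.508]
force: [-0.7, -0.0, -0.4]
opening: 29.3
```

Run:
```python
from station import r,cams
from h import *
o=r.get_obs();go(o,[528.2,-273.8,35.3],91.9)
s=cams.get_image('scene');crop(s['pixels'],(240,250),90,80,8,'pics/s10.png')
i=cams.get_image('wrist');cv2.imwrite('pics/w10.png',i['pixels']);crop(i['pixels'],(282,220),110,110,7,'pics/c12.png')
```

```text
t 13.8 pos [ 527.48 -273.43  115.43] yaw -88.06 down [-9.e-04  1.e-04 -1.e+00] F [-0.7 -0.  -0.4] open 29.3
shift tool [ 0.41 80.13  0.78] (final frame) [ 0.4  80.13  0.71] rotvec [ 0.0009  0.0008 -0.0002] q6 [-0.624  0.342  1.584 -0.     1.216  0.913]
```

View pics/s10.png

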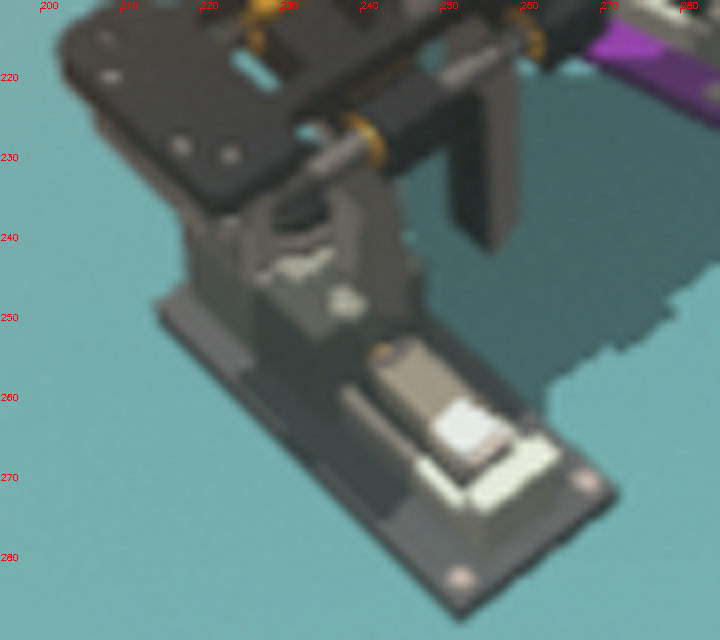

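View pics/c12.png

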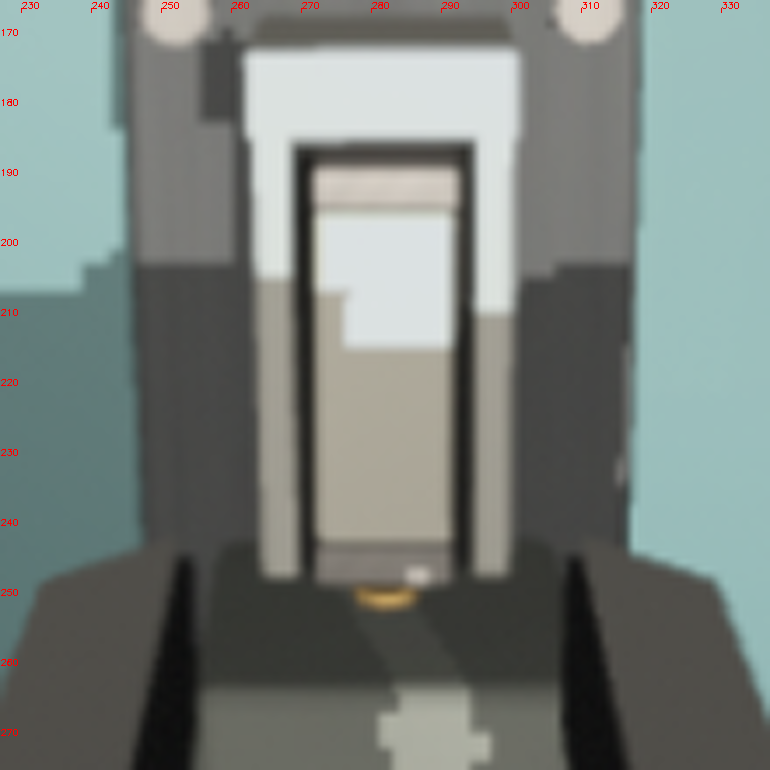

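Resistor still flat and centred in the slot, its far end at (281,189). Descend and grasp.

>>> jog_arm(steps=[[0, 0, 0, 0.2, 20, 0.4, 35], [0, 0, 0, 0, 30, 0, 35], [0, 0, 0, 0, 20, 0, 35], [0, 0, 0, 0, 6, 0, 35], [0, 0, 0, 0, 3, 0, 35]])

```text
time: 14.4
eef_pos: [527.1, -273.6, 36.0]
tcp_rot: [0.508, -0.492, 0.491, -0.508]
force: [-0.4, 1.0, 0.3]
opening: 33.1
```

>>> jog_arm(steps=[[0, 0, 0, 0, 0, 0, 35], [0, 0, 0, 0, 0, 0, 35], [0, 0, 0, 0, 0, 0, 5], [0, 0, 0, 0, 0, 0, 5], [0, 0, 0, 0, 0, 0, 5]], squeeze=20)

```text
time: 14.9
eef_pos: [528.6, -274.0, 37.2]
tcp_rot: [-0.508, 0.491, -0.492, 0.508]
force: [0.4, 0.4, 1.9]
opening: 15.6
```

>>> jog_arm(steps=[[0, 0, 0, 0, 0, 0, 5], [0, 0, 0, 0, 0, 0, 5], [0, 0, 0, 0, 0, 0, 5], [0, 0, 0, 0, 0, 0, 5], [0, 0, 0, 0, 0, 0, 5]])

```text
time: 15.4
eef_pos: [528.6, -274.0, 37.2]
tcp_rot: [-0.508, 0.491, -0.492, 0.508]
force: [-1.0, 0.2, 5.4]
opening: 14.9
```

Run:
```python
from station import r,cams
from h import *
o=r.get_obs();go(o,[528.2,-273.8,35.3],91.9)
```

```text
t 15.4 pos [ 528.56 -274.01   37.21] yaw -88.09 down [ 8.e-04 -6.e-04 -1.e+00] F [-1.   0.2  5.4] open 14.9
shift tool [-0.22  1.91 -0.35] (final frame) [-0.22  1.91 -0.35] rotvec [-0.0008  0.0001  0.0006] q6 [-0.624  0.445  1.627  0.     1.069  0.914]
```

>>> jog_arm(steps=[[0, 0, 0, 0, -5, 0, 5], [0, 0, 0, 0, -20, 0, 5], [0, 0, 0, 0, -40, 0, 5], [0, 0, 0, 0, -50, 0, 5], [0, 0, 0, 0, 0, 0, 5]])

```text
time: 15.9
eef_pos: [532.7, -276.8, 159.6]
tcp_rot: [-0.507, 0.486, -0.497, 0.509]
force: [0.6, -0.7, -0.4]
opening: 15.0
```

>>> jog_arm(steps=[[0, 0, 0, 0, 0, 0, 5], [0, 0, 0, 0, 0, 0, 5], [0, 0, 0, 0, 0, 0, 5], [0, 0, 0, 0, 0, 0, 5], [0, 0, 0, 0, 0, 0, 5]])

```text
time: 16.4
eef_pos: [527.5, -273.3, 150.2]
tcp_rot: [0.508, -0.492, 0.491, -0.508]
force: [0.5, -0.4, -0.7]
opening: 15.4
```

Run:
```python
from station import r,cams
from h import *
o=r.get_obs();go(o,[512.8,299.2,152],93.0)
s=cams.get_image('scene');crop(s['pixels'],(240,230),120,110,6,'pics/s11.png')
i=cams.get_image('wrist');cv2.imwrite('pics/w11.png',i['pixels']);crop(i['pixels'],(282,250),120,110,6,'pics/c13.png')
```

```text
t 16.4 pos [ 527.52 -273.26  150.19] yaw -88.09 down [-0.002   0.0014 -1.    ] F [ 0.5 -0.4 -0.7] open 15.4
shift tool [-572.64   -0.96    4.35] (final frame) [-572.45   -1.81   15.26] rotvec [ 0.0019 -0.0191 -0.0015] q6 [-0.624  0.305  1.555  0.     1.284  0.914]
```

View pics/s11.png

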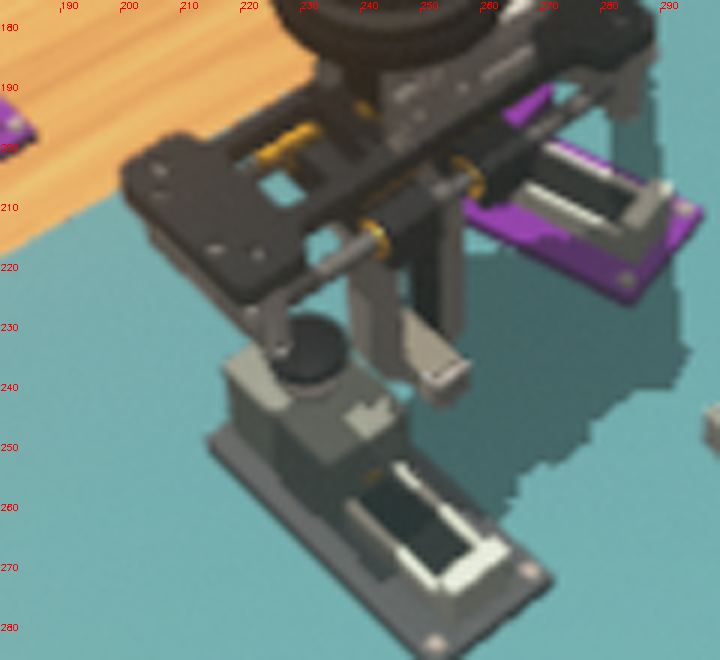

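View pics/c13.png

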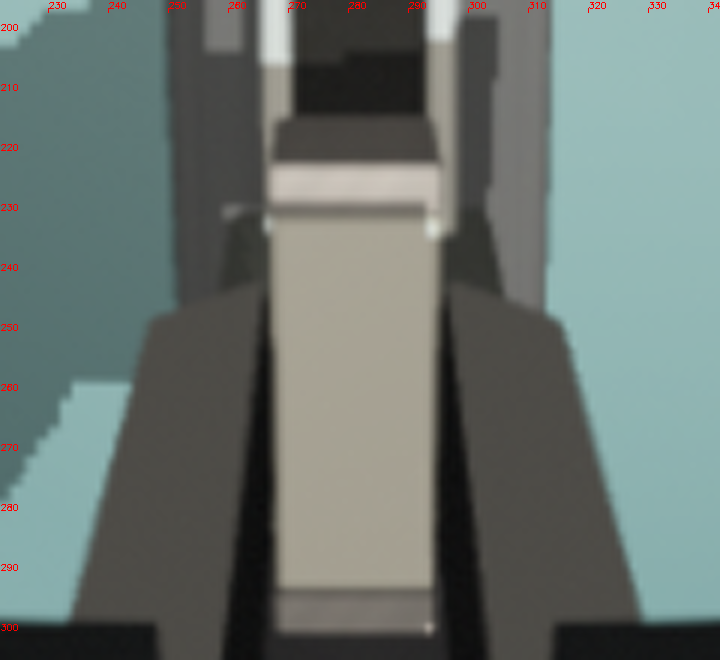

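Plunger head is back up at (231,232), the slot is empty and the resistor is held level. On to the rack.

>>> jog_arm(steps=[[0, -0.019, 0, 0, 0, 0, 5], [0, 0, 0, -44, 0, 1.2, 5], [0, 0, 0, -44, 0, 1.2, 5], [0, 0, 0, -44, 0, 1.2, 5], [0, 0, 0, -44, 0, 1.2, 5]])

```text
time: 17.0
eef_pos: [523.6, -96.3, 151.7]
tcp_rot: [-0.513, 0.487, -0.487, 0.513]
force: [0.4, -1.0, 0.0]
opening: 15.4
```

>>> jog_arm(steps=[[0, 0, 0, -44, 0, 1.2, 5], [0, 0, 0, -44, 0, 1.2, 5], [0, 0, 0, -44, 0, 1.2, 5], [0, 0, 0, -44, 0, 1.2, 5], [0, 0, 0, -44, 0, 1.2, 5]])

```text
time: 17.5
eef_pos: [518.1, 124.1, 151.9]
tcp_rot: [-0.513, 0.486, -0.487, 0.513]
force: [1.1, 0.2, -0.9]
opening: 15.2
```

>>> jog_arm(steps=[[0, 0, 0, -44, 0, 1.2, 5], [0, 0, 0, -44, 0, 1.2, 5], [0, 0, 0, -44, 0, 1.2, 5], [0, 0, 0, -44, 0, 1.2, 5], [0, 0, 0, 0, 0, 0, 5]])

```text
time: 18.0
eef_pos: [513.2, 303.4, 151.9]
tcp_rot: [-0.514, 0.485, -0.485, 0.515]
force: [-0.3, -0.3, -0.4]
opening: 15.2
```

>>> jog_arm(steps=[[0, 0, 0, 0, 0, 0, 5], [0, 0, 0, 0, 0, 0, 5], [0, 0, 0, 0, 0, 0, 5], [0, 0, 0, 0, 0, 0, 5], [0, 0, 0, 0, 0, 0, 5]])

```text
time: 18.5
eef_pos: [514.1, 297.3, 151.7]
tcp_rot: [-0.513, 0.487, -0.487, 0.513]
force: [-0.4, 0.3, -0.2]
opening: 15.1
```

Run:
```python
from station import r,cams
from h import *
o=r.get_obs();go(o,[512.8,299.2,80],93.0)
np.save('o14.npy',dict(o),allow_pickle=True)
i=cams.get_image('wrist');cv2.imwrite('pics/w14.png',i['pixels']);crop(i['pixels'],(282,225),150,130,5,'pics/c14.png')
```

```text
t 18.5 pos [514.12 297.31 151.65] yaw -87.1 down [ 0. -0. -1.] F [-0.4  0.3 -0.2] open 15.1
shift tool [-1.96 71.65 -1.22] (final frame) [-1.96 71.65 -1.22] rotvec [-0.     -0.0017  0.    ] q6 [ 0.379  0.301  1.556 -0.     1.284  1.899]
```

View pics/w14.png

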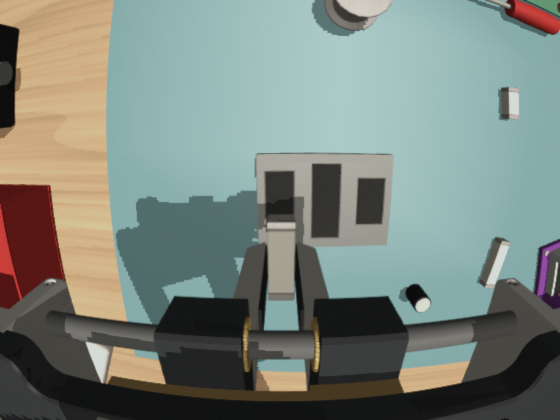

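View pics/c14.png

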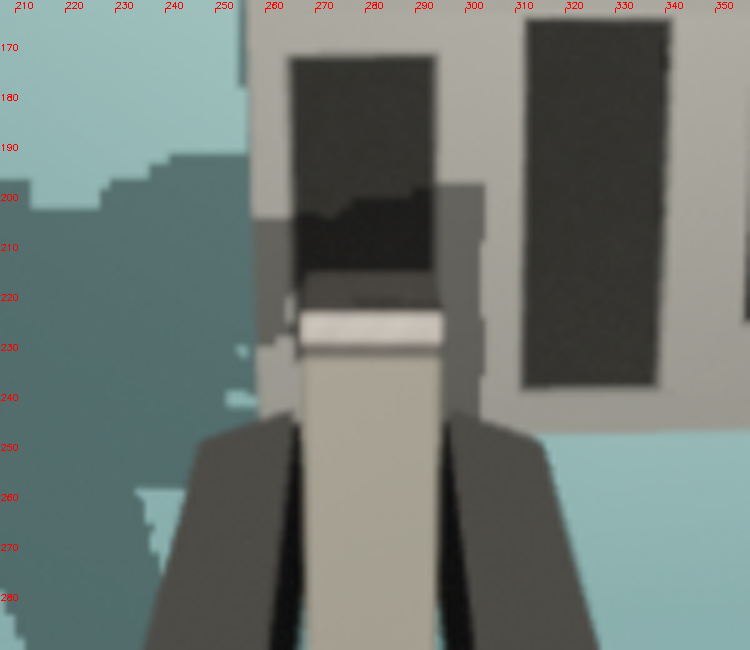

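Run:
```python
from station import r,cams
from h import *
o=np.load('o14.npy',allow_pickle=True).item()
i=cams.get_image('wrist')
q=lambda a,b,z:onz(i,(207+a/5,160+b/5),z,o)[:2].round(2)
print('front',q(288,56,10),q(437,56,10),'sides',q(295,270,10),q(434,270,10))
print('midbay',q(525,19,10),q(671,19,10),q(658,388,10),q(520,388,10))
z=o['eef_pos'][2]+1
print('res',q(299,312,z),q(443,312,z))
```

```text
front [543.41 315.91] [544.84 286.95] sides [500.03 312.86] [501.42 284.95]
midbay [553.08 270.28] [554.9 241.5] [478.11 236.68] [476.9  265.61]
res [538.5  307.58] [539.29 291.73]
```

>>> jog_arm(steps=[[0, -0.005, 0, -1.3, 20, -0.7, 5], [0, 0, 0, 0, 40, 0, 5], [0, 0, 0, 0, 40, 0, 5], [0, 0, 0, 0, 18, 0, 5], [0, 0, 0, 0, 6, 0, 5]])

```text
time: 19.1
eef_pos: [510.7, 298.4, 24.4]
tcp_rot: [0.516, -0.486, 0.485, -0.512]
force: [0.0, -0.5, 0.3]
opening: 15.2
```

>>> jog_arm(steps=[[0, 0, 0, 0, 0, 0, 5], [0, 0, 0, 0, 0, 0, 5], [0, 0, 0, 0, 0, 0, 5], [0, 0, 0, 0, 0, 0, 5], [0, 0, 0, 0, 0, 0, 5]])

```text
time: 19.6
eef_pos: [513.8, 299.9, 28.6]
tcp_rot: [-0.513, 0.485, -0.486, 0.515]
force: [0.2, 0.5, -0.3]
opening: 15.5
```

Run:
```python
from station import r,cams
from h import *
o=r.get_obs();go(o,[513.4,298.6,21.4],93.2)
i=cams.get_image('wrist');crop(i['pixels'],(282,235),130,110,6,'pics/c15.png')
```

```text
t 19.6 pos [513.79 299.9   28.63] yaw -86.72 down [ 1.8e-03  8.0e-04 -1.0e+00] F [ 0.2  0.5 -0.3] open 15.5
shift tool [ 1.28  7.23 -0.48] (final frame) [ 1.27  7.23 -0.46] rotvec [-0.0018  0.0014 -0.0006] q6 [0.383 0.456 1.632 0.    1.052 1.896]
```

View pics/c15.png

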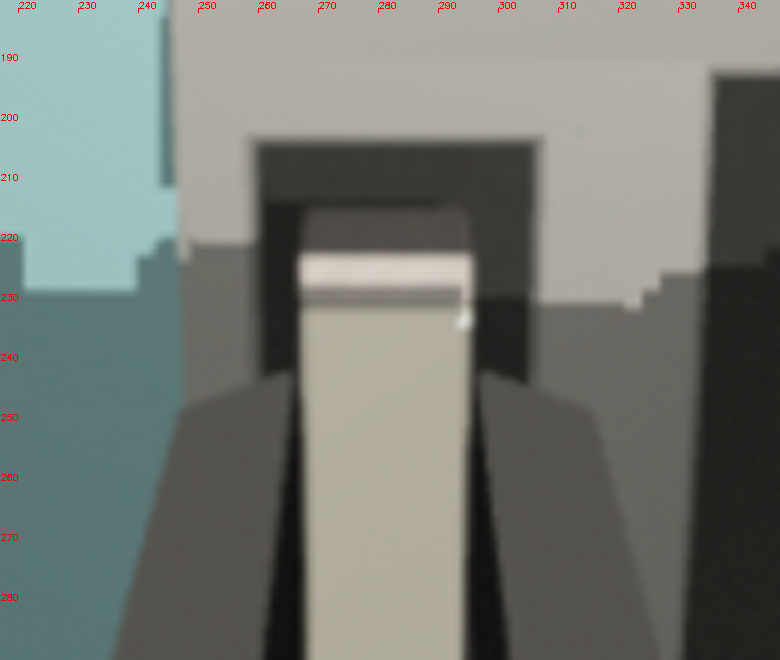

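>>> jog_arm(steps=[[0, 0, 0, 1, 3, 0, 5], [0, 0, 0, 0, 2, 0, 5], [0, 0, 0, 0, 1, 0, 5], [0, 0, 0, 0, 0, 0, 5], [0, 0, 0, 0, 0, 0, 5]])

```text
time: 20.15
eef_pos: [513.1, 298.6, 21.4]
tcp_rot: [0.514, -0.485, 0.485, -0.514]
force: [-0.2, -0.4, -0.2]
opening: 15.2
```

>>> jog_arm(steps=[[0, 0, 0, 0, 0, 0, 5], [0, 0, 0, 0, 0, 0, 5], [0, 0, 0, 0, 0, 0, 5], [0, 0, 0, 0, 0, 0, 5], [0, 0, 0, 0, 0, 0, 5]])

```text
time: 20.65
eef_pos: [513.1, 298.6, 21.6]
tcp_rot: [-0.514, 0.485, -0.485, 0.514]
force: [-0.0, -0.5, -1.2]
opening: 15.1
```

>>> jog_arm(steps=[[0, 0, 0, 0, 0.5, 0, 5], [0, 0, 0, 0, 0, 0, 5], [0, 0, 0, 0, 0, 0, 5], [0, 0, 0, 0, 0, 0, 5], [0, 0, 0, 0, 0, 0, 5]])

```text
time: 21.15
eef_pos: [513.2, 298.6, 21.3]
tcp_rot: [-0.514, 0.485, -0.486, 0.514]
force: [-1.7, -0.3, 1.6]
opening: 15.2
```

Light contact with the floor: force +1.6 N, and z stopped at 21.3 as predicted. Release and rise.

>>> jog_arm(steps=[[0, 0, 0, 0, 0, 0, 20], [0, 0, 0, 0, 0, 0, 30], [0, 0, 0, 0, 0, 0, 35], [0, 0, 0, 0, 0, 0, 35], [0, 0, 0, 0, 0, 0, 35]])

```text
time: 21.65
eef_pos: [513.1, 298.6, 21.0]
tcp_rot: [0.514, -0.486, 0.485, -0.514]
force: [0.0, 0.1, 0.2]
opening: 32.9
```

>>> jog_arm(steps=[[0, 0, 0, 0, -10, 0, 35], [0, 0, 0, 0, -30, 0, 35], [0, 0, 0, 0, -45, 0, 35], [0, 0, 0, 0, -45, 0, 35], [0, 0, 0, 0, -30, -30, 35]])

```text
time: 22.15
eef_pos: [487.4, 297.5, 186.3]
tcp_rot: [-0.511, 0.484, -0.487, 0.517]
force: [0.3, 0.2, 0.8]
opening: 32.8
```

>>> jog_arm(steps=[[0, 0, 0, 0, 0, -40, 35], [0, 0, 0, 0, 0, -40, 35], [0, 0, 0, 0, 0, 0, 35], [0, 0, 0, 0, 0, 0, 35], [0, 0, 0, 0, 0, 0, 35]])

```text
time: 22.65
eef_pos: [404.7, 292.6, 182.0]
tcp_rot: [-0.513, 0.485, -0.486, 0.515]
force: [0.0, -0.3, 1.1]
opening: 33.1
```

Run:
```python
from station import r,cams
from h import *
o=r.get_obs();go(o,[513.4,298.6,150],93.2)
i=cams.get_image('wrist');cv2.imwrite('pics/w16.png',i['pixels'])
s=cams.get_image('scene');cv2.imwrite('pics/s16.png',s['pixels'])
crop(s['pixels'],(385,170),80,60,8,'pics/s17.png')
```

```text
t 22.65 pos [404.7  292.62 181.96] yaw -86.73 down [ 2.2e-03  9.0e-04 -1.0e+00] F [ 0.  -0.3  1.1] open 33.1
shift tool [  0.25  32.2  108.79] (final frame) [1.0000e-01 3.1960e+01 1.0887e+02] rotvec [-0.0023  0.0012 -0.0007] q6 [ 0.453  0.073  1.761 -0.     1.306  1.966]
```

View pics/w16.png

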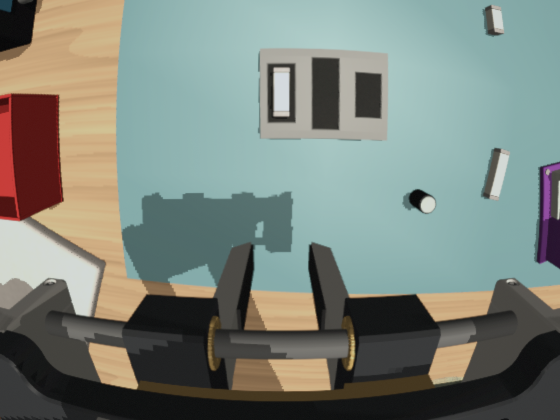

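View pics/s16.png

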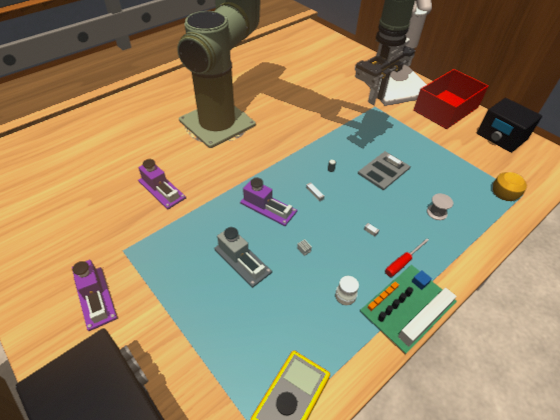

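View pics/s17.png

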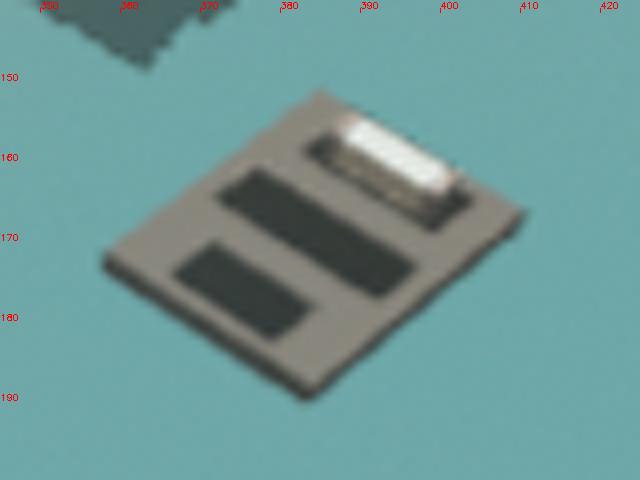

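Resistor lies flat inside the outer 62 mm compartment, at wrist (281,92) and scene (393,159). Everything else is unmoved, the plunger is up and the arm is clear, so I'm handing in.

```bash
python3 -c "
from station import r
print(r.finish_job())"
```

```text
the job is handed in; nothing more can be done
None
```

The job is done and handed in at about 23 s of the 66 s allowed. I took the 50 mm resistor (measured 50.0 mm) and laid it flat in the grey checker's slot, then let go of it. I then pressed the plunger, let it spring back, and put the resistor in the rack's 62 mm outer compartment.

- **Plunger:** fully down, force rose from about 9 N to 23 N with no further travel, and the brass probe showed in the camera. In a later picture the head was back up and the slot empty.
- **Placement:** the last pictures show the resistor flat inside its compartment, the other two resistors and everything else apparently where they were, and the gripper clear.

Two readings disagreed with expectation:
- **Plunger stop height:** the stop came at a measured fingertip height about 2 mm above the stated one, roughly within the calibration's 2 mm.
- **Second grasp:** the regrasp in the slot closed about 2 mm higher on the resistor than I planned. I allowed for that when placing it in the rack, and contact with the compartment floor came at the expected height.

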